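# Pack the four capped sample bottles into their own-size cartons

### The job

Pack the four closed (capped) bottles that stand about on the bench, one after another, each standing upright on the floor of the carton made for its size: the smallest bottle in the smallest carton, the next in the next, up to the largest in the largest. Set the glass down gently: do not drop a bottle or tip one over. Leave the two open, capless bottles among them standing where they are.

Things in the scene. Friction and masses are not known exactly. Their poses are not given: they have to be found in the camera images.
- bottle_smallest: The smallest of the four closed bottles: round upright green glass bottle, 40 mm across, 126 mm tall with cap, loose, 160 g +-20%. Its top 18 mm is a firm white screw cap 30 mm across (grip it there from above), then 12 mm of neck 24 mm across, then the shoulder. Origin: centre of the underside, z up along the axis.
- bottle_second: The second smallest of the four closed bottles: round upright green glass bottle, 49 mm across, 134 mm tall with cap, loose, 250 g +-20%. Its top 18 mm is a firm white screw cap 30 mm across (grip it there from above), then 12 mm of neck 24 mm across, then the shoulder. Origin: centre of the underside, z up along the axis.
- bottle_third: The second largest of the four closed bottles: round upright green glass bottle, 58 mm across, 142 mm tall with cap, loose, 360 g +-20%. Its top 18 mm is a firm white screw cap 30 mm across (grip it there from above), then 12 mm of neck 24 mm across, then the shoulder. Origin: centre of the underside, z up along the axis.
- bottle_largest: The largest of the four closed bottles: round upright green glass bottle, 67 mm across, 150 mm tall with cap, loose, 500 g +-20%. Its top 18 mm is a firm white screw cap 30 mm across (grip it there from above), then 12 mm of neck 24 mm across, then the shoulder. Origin: centre of the underside, z up along the axis.
- carton_smallest: The smallest of the four cartons: square open-topped cardboard carton, white outside, 58 mm wide inside, 64 mm outside, 53 mm tall, walls and floor 3 mm thick, fixed to the table. For the smallest bottle, with 9 mm of room all round. Origin: centre of the underside, on the table; z up, x and y along its sides.
- carton_second: The second smallest of the four cartons: square open-topped cardboard carton, white outside, 67 mm wide inside, 73 mm outside, 56 mm tall, walls and floor 3 mm thick, fixed to the table. For the second smallest bottle, with 9 mm of room all round. Origin: centre of the underside, on the table; z up, x and y along its sides.
- carton_third: The second largest of the four cartons: square open-topped cardboard carton, white outside, 76 mm wide inside, 82 mm outside, 60 mm tall, walls and floor 3 mm thick, fixed to the table. For the second largest bottle, with 9 mm of room all round. Origin: centre of the underside, on the table; z up, x and y along its sides.
- carton_largest: The largest of the four cartons: square open-topped cardboard carton, white outside, 85 mm wide inside, 91 mm outside, 63 mm tall, walls and floor 3 mm thick, fixed to the table. For the largest bottle, with 9 mm of room all round. Origin: centre of the underside, on the table; z up, x and y along its sides.
- open_bottle_1: Empty open bottle of the same green glass without a cap (dark open mouth in a bare neck 24 mm across), 49 mm across the body, 128 mm tall, loose; not to be packed. Origin: centre of the underside, z up.
- open_bottle_2: Empty open bottle of the same green glass without a cap (dark open mouth in a bare neck 24 mm across), 58 mm across the body, 136 mm tall, loose; not to be packed. Origin: centre of the underside, z up.
Mind the look-alikes: they are no part of the job. What is shaped like the bottle_third but red is not meant.

How it is judged:
By the outcome, as a careful person would: the job done as asked, in the order asked, and still so for the second after the job is handed in, with the robot touching nothing.
It also fails if it takes over 128 s, if anything falls off the work surface, if the arm or the gripper's body presses on something with over 40 N, if the wrist force passes 120 N, or if a joint passes its speed limit or range.

### The arm

A 6-joint arm with a two-finger parallel gripper is mounted at the origin on the work surface. World frame = base frame: x ahead of the robot, y to its left, z up, the work surface at z = 0. Lengths are in mm, angles in rad, forces in N, time in s.
With the tool pointing down it reaches from about 300 to 775 mm from the base axis. Payload 14.6 kg.
Tool frame: the origin (TCP) lies midway between the tips of the shut fingers; the grasp point (between the pads) lies 19 mm behind it; z points along the fingers, y is the line along which they close (so a half turn about z gives the same grasp; the last joint's range is limited). The gripper opens to 94 mm and grips with 3 to 60 N. Pads are 16 mm wide; open, the fingers measure 119 mm over their backs; the gripper's body (75 mm by 177 mm) begins 78 mm behind the grasp point.
Start: joints at [1.065, 0.3, 1.521, -0, 1.321, -0.067], TCP at [233.665, 497.885, 205.446] pointing down, gripper open.
Joint ranges: [-3.03, 3.03], [-0.79, 2.21], [0.23, 2.52], [-1.04, 4.18], [0, 3.07], [-2.55, 2.55]. Speed limits (rad/s): [2.22, 2.22, 2.57, 3.14, 3.14, 3.14].

### API

Orientations are given as [roll, pitch, yaw] about the fixed x, y, z axes, in that order (R = Rz(yaw) Ry(pitch) Rx(roll)).
In Python, from cell import * gives the robot as it stands. The module is installed in compiled form; this text tells all that it offers.
- The arm moves only by the tool servo_tool, never from a script. Its argument "motion" is a list of rows, each an object of numbers: "wx", "wy", "wz": the turn, a rotation vector about the tool's x, y, z in units of 2 rad (1.0 is 2 rad); "dx", "dy", "dz": the shift along the tool's x, y, z in units of 10 cm (1.0 is 10 cm); "fingers": the closure, from -1 (fully open) to 1 (shut). In form: [{"wx": .., "wy": .., "wz": .., "dx": .., "dy": .., "dz": .., "fingers": ..}, ...]. A call has 1 to 10 rows; each row is the pose to reach, as a shift and turn from the pose commanded when the call began, along the tool's axes at that moment; what a row does not reach only later rows make up. A row lasts 1/10 s, in which the tool goes at most 50 mm and 8.59 degrees, less where a joint would pass 70% of its speed; a pose out of reach is approached as far as the arm can. A call with a number of a shift or a turn outside -1 to 1 is refused whole. A call with a gripper value outside its range is refused whole. The fingers move at their own pace and stop on an object; "newtons" is the grip in N (left out, the last holds). Time passes only in rows, so rows that repeat a pose let the fingers close. It gives the time, the measured TCP pose, the force, the opening and the grip force at its end, in the units of the state.
- read_state(): the state, without advancing time (a new reading comes with each control period).
- camera(name): name is "scene" or "top"; returns a dict with "image" (480x640x3 uint8, red, green, blue), "fx", "fy", "cx", "cy" (pixels), "k1" (the pictures are not rectified: a ray, as slopes to the right and down, at radius r is drawn at 1 + k1 r^2 times it, then the intrinsics apply), "R" (3x3) and "t" (3): a world point X has camera coordinates R X + t. Camera axes: x right, y down, z forward; pixel columns grow to the right and rows downward; lengths in mm; the calibration is good to about 2 mm. A picture is of the moment at which its call begins. There is no depth.
- sign_off(): hands the job in; it is judged then, once.
Trained networks look in a picture, given as the dict that the camera call returned (one of the last four; its "shot" number tells which), for a name from the list of things; names that differ only in an ending like _2 or _b are one class to them, and where a whole thing is asked for, a point or a joint stands for the part that bears it (a point fixed in the world has none). Each returns a list of dicts, best first, with "conf" (0 to 1); they miss things now and then, are a little off and sometimes report something else, mostly with a low value. They report only what shows in the picture. A call takes as long as a camera call. They do not tell look-alikes from the thing itself.
- spot_in(query, picture): "location" ([column, row] in pixels, amid what is visible of it).
- trace(query, picture): "pixels" (480x640 bool, what is visible of it) and "location" ([column, row] in pixels, amid what is visible of it).
The state is a dict: "clock": time; "joints": joint angles; "qd": joint speeds; "effort": joint torques, N m; "eef_pos": TCP position; "eef_rot": TCP orientation; "wrist_force": force on the tool from outside, world axes, zero at the start; "moment": the same for the moment, N m; "finger_gap": finger opening in mm; "finger_force": force on a finger pad.
Only numpy, scipy, OpenCV 4.12 (cv2) and the standard library are available. Lean on these libraries where they do the work, as an engineer would, in place of code of your own. Each camera call takes 0.05 s, during which the arm holds its last target. There are 200 camera calls.

## Working session

There is one attempt and no reset: what is moved stays moved. The work goes in short steps, Python scripts to look and compute and a tool call to move; the robot and the scene stay as the last step left them, time stands still between calls to the robot, and variables do not carry over. Pictures are saved under pics/ and viewed, at most 14 in all, crops included, and the job is handed in when it is done.

Besides the shell and the picture viewer there is one more tool, called as name(argument=value, ...), one argument or row to a line, values as JSON. servo_tool: Moves the arm, as the interface text tells. Its arguments: {"type":"object","properties":{"motion":{"type":"array","items":{"type":"object","properties":{"wx":{"type":"number"},"wy":{"type":"number"},"wz":{"type":"number"},"dx":{"type":"number"},"dy":{"type":"number"},"dz":{"type":"number"},"fingers":{"type":"number"}}}},"newtons":{"type":"number"}},"required":["motion"]}

```bash
mkdir -p pics
cat > h.py <<'E'
from cell import *
import numpy as np, cv2
def save(c,n): cv2.imwrite(f'pics/{n}.png',cv2.cvtColor(c['image'],cv2.COLOR_RGB2BGR))
def ray(c,p):
    d=np.array([(p[0]-c['cx'])/c['fx'],(p[1]-c['cy'])/c['fy']]);u=d.copy()
    for _ in range(20): u=d/(1+c['k1']*(u@u))
    R=np.array(c['R']);t=np.array(c['t'])
    return -R.T@t, R.T@np.array([u[0],u[1],1.])
def at_z(c,p,z):
    o,d=ray(c,p); return o+d*(z-o[2])/d[2]
def proj(c,X):
    q=np.array(c['R'])@np.array(X,float)+np.array(c['t']);u=q[:2]/q[2];u=u*(1+c['k1']*(u@u))
    return np.array([c['fx']*u[0]+c['cx'],c['fy']*u[1]+c['cy']])
def tri(c1,p1,c2,p2):
    a,d=ray(c1,p1);b,e=ray(c2,p2)
    s=np.linalg.lstsq(np.c_[d,-e],b-a,rcond=None)[0]
    P=a+s[0]*d;Q=b+s[1]*e
    return (P+Q)/2,np.linalg.norm(P-Q)
E
python3 - <<'E'
from h import *
s=camera('scene');save(s,'s0');t=camera('top');save(t,'t0')
for n,c in(('scene',s),('top',t)):
    print(n,c['fx'],c['fy'],c['cx'],c['cy'],c['k1'],np.round(ray(c,(320,240)),2).tolist())
    for q in ['bottle_smallest','bottle_second','bottle_third','bottle_largest','carton_smallest','carton_second','carton_third','carton_largest','open_bottle_1','open_bottle_2']:
        print(q,[(np.round(d['location']).tolist(),round(d['conf'],2)) for d in spot_in(q,c)])
print(read_state())
E
```

```text
scene 513.9812459517956 513.9812459517956 321.49364908348974 239.54495228964078 -0.024903873018625507 [[1417.31, -349.59, 761.78], [-0.75, 0.28, -0.6]]
bottle_smallest [([400.0, 248.0], 0.56)]
bottle_second [([285.0, 276.0], 0.89)]
bottle_third [([224.0, 291.0], 0.6), ([174.0, 315.0], 0.59)]
bottle_largest [([414.0, 194.0], 0.72)]
carton_smallest [([262.0, 236.0], 0.56)]
carton_second [([209.0, 249.0], 0.94)]
carton_third [([361.0, 213.0], 0.93)]
carton_largest [([455.0, 194.0], 0.95), ([286.0, 275.0], 0.48)]
open_bottle_1 [([316.0, 224.0], 0.95), ([148.0, 258.0], 0.84)]
open_bottle_2 [([316.0, 224.0], 0.95), ([148.0, 258.0], 0.84)]
top 531.2127169733435 531.2127169733435 315.7982182914993 247.63778022124396 -0.013594920366868239 [[479.88, 15.66, 1308.82], [0.07, -0.0, -1.0]]
bottle_smallest [([274.0, 211.0], 0.84), ([168.0, 277.0], 0.49)]
bottle_second [([382.0, 215.0], 0.95)]
bottle_third [([434.0, 215.0], 0.66), ([480.0, 205.0], 0.6), ([270.0, 212.0], 0.23)]
bottle_largest [([381.0, 214.0], 0.3)]
carton_smallest [([374.0, 285.0], 0.92)]
carton_second [([431.0, 290.0], 0.69)]
carto
[... 153 characters left out ...]
326.0, 278.0], 0.91)]
{'clock': 1.1, 'joints': array([ 1.06540123e+00,  2.99913756e-01,  1.52104994e+00, -3.41170337e-05,
        1.32069797e+00, -6.65896067e-02]), 'qd': array([-0.00100817,  0.00084574, -0.00058256,  0.00173598,  0.00117969,
       -0.0005957 ]), 'effort': array([ 1.65531084e-03, -5.31667328e+01, -3.52919126e+01,  7.08934106e-02,
        2.14015640e-02, -7.41344684e-05]), 'eef_pos': array([233.66267328, 497.86305406, 205.41688805]), 'eef_rot': array([-3.14152159e+00,  2.83896281e-05,  2.70279561e+00]), 'wrist_force': array([ 0.63363213,  0.88559527, -0.05199421]), 'moment': array([-0.00132247,  0.00130116,  0.00331117]), 'finger_force': 0.0, 'finger_gap': 94.09886209587003}
```

View pics/s0.png

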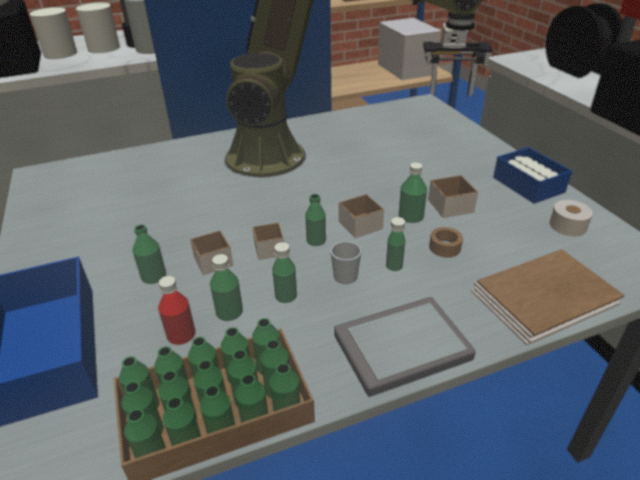

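View pics/t0.png

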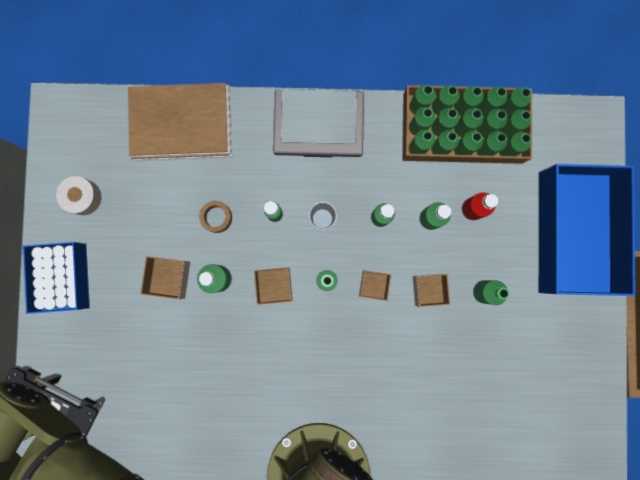

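The scene view shows these closed green bottles, with white caps at these pixels:

| Item | Scene px | Top px |
|---|---|---|
| Smallest | (397,245) | (273,211) |
| Second | (285,273) | (383,214) |
| Third | (226,289) | (438,215) |
| Largest | (413,194) | (212,278) |

Things that could be mistaken for them:
- The red look-alike, at scene (176,312) and top (482,205).
- The two capless bottles, at scene (316,222) and (148,256), top (326,280) and (493,292).
- The crate of capless bottles.

The cartons run in a row at top (164,278) largest, (273,286) third, (375,285) smallest and (432,290) second. Next I measure.

```bash
cat > meas.py <<'E'
from h import *
from scipy.optimize import minimize
B={'smallest':((398,222),(273,208)),'second':((282,250),(387,211)),'third':((220,262),(445,212)),'largest':((416,169),(206,278)),'red':((167,284),(490,201))}
K={'smallest':(64,53,(268,240),(375,285)),'second':(73,56,(212,252),(432,290)),'third':(82,60,(361,215),(273,286)),'largest':(91,63,(453,196),(164,278))}
def cap(c,p,r=14):
    hsv=cv2.cvtColor(c['image'],cv2.COLOR_RGB2HSV)
    m=((hsv[...,1]<50)&(hsv[...,2]>165)).astype(np.uint8)
    w=np.zeros_like(m);cv2.circle(w,tuple(int(v) for v in p),r,1,-1);m&=w
    n,l,st,ce=cv2.connectedComponentsWithStats(m)
    i=1+np.argmax(st[1:,4]); return ce[i],st[i].tolist()
def boxmask(c,v,w,h,z0=0):
    x,y,a=v;k=np.array([[sx,sy] for sx in(-1,1) for sy in(-1,1)])*w/2
    R=np.array([[np.cos(a),-np.sin(a)],[np.sin(a),np.cos(a)]])
    P=[proj(c,[*(R@q+[x,y]),z]) for q in k for z in(z0,h)]
    H=cv2.convexHull(np.float32(P)); return H
def iou(H,M,S=4):
    # supersample
    ys,xs=np.where(M);x0,x1,y0,y1=xs.min()-8,xs.max()+8,ys.min()-8,ys.max()+8
    sub=cv2.resize(M[y0:y1,x0:x1].astype(np.uint8),None,fx=S,fy=S,interpolation=cv2.INTER_NEAREST)
    im=np.zeros_like(sub);cv2.fillConvexPoly(im,np.int32(np.round(((H.reshape(-1,2)-[x0,y0]+.5)*S)*16)),1,shift=4)
    return (sub&im).sum()/(sub|im).sum()
if __name__=='__main__':
    s=camera('scene');t=camera('top')
    for n,(a,b) in B.items():
        ca,sa=cap(s,a);cb,sb=cap(t,b);P,e=tri(s,ca,t,cb)
        print(n,np.round(P,1),round(e,1),sa,sb)
    for n,(w,h,a,b) in K.items():
        Ms=[]
        for c,p in((s,a),(t,b)):
            r=[d for d in trace('carton_'+n,c) if np.hypot(*(np.array(d['location'])-p))<20]
            Ms.append(r[0]['pixels'] if r else None)
        if any(m is None for m in Ms): print(n,'miss',[m is not None for m in Ms])
        use=[(c,m) for c,m in zip((s,t),Ms) if m is not None]
        x0=at_z(t,b,h*.6)
        f=lambda v:-sum(iou(boxmask(c,(v[0],v[1],v[2]/50),w,v[3]),m) for c,m in use)
        best=min((minimize(f,[x0[0],x0[1],y,h],method='Nelder-Mead',options=dict(initial_simplex=[[x0[0],x0[1],y,h],[x0[0]+8,x0[1],y,h],[x0[0],x0[1]+8,y,h],[x0[0],x0[1],y+8,h],[x0[0],x0[1],y,h+8]])) for y in(-15,0,15,30)),key=lambda r:r.fun)
        print(n,np.round(best.x[:2],1),'yaw',round(best.x[2]/50,3),'h',round(best.x[3],1),'iou',round(-best.fun/len(use),3))
        # top only fit check
        for c,m in use: 
            g=lambda v:-iou(boxmask(c,(v[0],v[1],v[2]/50),w,h),m)
            r=minimize(g,best.x[:3],method='Nelder-Mead',options=dict(initial_simplex=best.x[:3]+np.array([[0,0,0],[5,0,0],[0,5,0],[0,0,5]])));print('   ',np.round(r.x,1),round(-r.fun,3))
E
python3 meas.py
```

```text
smallest [636.3 118.3 130.8] 1.5 [391, 217, 14, 8, 84] [259, 194, 29, 28, 420]
second [ 634.4 -141.8  138.6] 2.8 [275, 242, 14, 9, 102] [374, 197, 28, 28, 375]
third [ 632.6 -267.7  145.3] 7.4 [213, 254, 14, 10, 109] [437, 198, 23, 29, 380]
largest [469.5 256.8 151.6] 2.4 [410, 162, 13, 6, 61] [199, 272, 14, 14, 150]
red [ 659.2 -369.8  145.4] 4.1 [159, 276, 16, 11, 131] [481, 187, 24, 28, 363]
smallest [ 462.5 -124.7] yaw -0.123 h 56.5 iou 0.855
    [ 457.8 -126.    -6.6] 0.84
    [ 463.2 -122.2   -5.3] 0.937
second [ 454.1 -260.2] yaw 0.099 h 56.6 iou 0.86
    [ 451.6 -260.9    6. ] 0.812
    [ 454.5 -258.     4.5] 0.952
third miss [True, False]
third [454.  118.7] yaw 0.099 h 59.9 iou 0.979
    [454.  118.6   4.9] 0.979
largest [469.2 378.4] yaw -0.1 h 63.0 iou 0.95
    [467.2 377.6  -5. ] 0.972
    [470.1 380.   -4.6] 0.961
```

Run:
```python
import cv2
s=cv2.imread('pics/s0.png');cv2.imwrite('pics/c0.png',cv2.resize(s[150:350,130:480],None,fx=2.28,fy=2.28,interpolation=cv2.INTER_CUBIC))
```

```text
(no output)
```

View pics/c0.png

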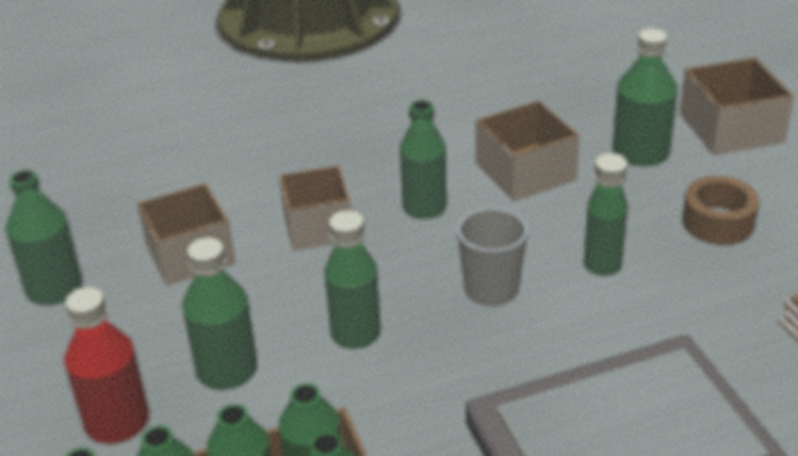

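The close crop confirms the choice: four white-capped green bottles, plus one red bottle and two capless ones to leave. The top-view cap masks picked up some table, so I'll tighten them and redo the third carton.

```bash
cat > caps.py <<'E'
from meas import *
def cap(c,p,r=13):
    im=cv2.cvtColor(c['image'],cv2.COLOR_RGB2HSV).astype(float)
    x,y=map(int,p);yy,xx=np.mgrid[y-r:y+r+1,x-r:x+r+1]
    w=np.hypot(xx-x,yy-y)<=r
    sc=im[y-r:y+r+1,x-r:x+r+1,2]-im[y-r:y+r+1,x-r:x+r+1,1]
    v=np.clip(sc,0,255).astype(np.uint8)
    tab=np.median(im[100:300,100:500,2]-im[100:300,100:500,1])
    m=((sc>tab+(sc[w].max()-tab)*.45)&w).astype(np.uint8)
    n,l,st,ce=cv2.connectedComponentsWithStats(m);i=1+np.argmax(st[1:,4])
    return ce[i]+[x-r,y-r],st[i,2:].tolist()
if __name__=='__main__':
    s=camera('scene');t=camera('top')
    for (n,(a,b)),z in zip(B.items(),(126,134,142,150,142)):
        ca,sa=cap(s,a);cb,sb=cap(t,b);P,e=tri(s,ca,t,cb)
        print(n,np.round(P,1),round(e,1),'top@z',np.round(at_z(t,cb,z-3)[:2],1),'scene@z',np.round(at_z(s,ca,z-7)[:2],1),ca.round(1),sa,cb.round(1),sb)
    for q in K:
        for d in trace('carton_'+q,t):
            if np.hypot(*(np.array(d['location'])-(273,286)))<20:
                w,h=82,60;g=lambda v:-iou(boxmask(t,(v[0],v[1],v[2]/50),w,h),d['pixels'])
                x=np.array([454,118.7,5]);r=minimize(g,x,method='Nelder-Mead',options=dict(initial_simplex=x+np.array([[0,0,0],[5,0,0],[0,5,0],[0,0,5]])));print(q,np.round(r.x,1),round(-r.fun,3))
    for n,(a,b) in {'o1':((316,200),(327,281)),'o2':((141,231),(502,293))}.items(): print(n,np.round(tri(s,a,t,b)[0],1))
E
python3 caps.py
```

```text
smallest [631.6 122.2 126.6] 2.9 top@z [632.7 123.8] scene@z [621.9 126.3] [397.4 220.7] [12, 8, 73] [270.1 207.2] [13, 13, 131]
second [ 630.1 -138.4  134.1] 1.4 top@z [ 630.8 -138.2] scene@z [ 620.9 -136.6] [281.6 246.4] [14, 8, 94] [387.2 210.2] [13, 13, 130]
third [ 630.6 -263.2  141.9] 1.7 top@z [ 631.2 -263.1] scene@z [ 621.4 -263.1] [219.4 258.7] [14, 9, 98] [444.1 210.8] [13, 13, 133]
largest [469.7 257.  151.5] 2.0 top@z [470.1 258.9] scene@z [456.3 264.4] [416.  164.6] [11, 6, 53] [205.4 278.4] [13, 13, 128]
red [ 657.  -367.2  142.5] 1.0 top@z [ 657.6 -367.9] scene@z [ 647.5 -367.9] [166.7 280.8] [16, 10, 115] [491.3 200. ] [13, 13, 132]
third [457.4 121.4   5. ] 0.95
o1 [470.5  -6.5 116.3]
o2 [ 452.1 -396.9  125.8]
```

Triangulated cap-top heights are 126.6, 134, 142 and 151.5, which match the bottle sizes. I'll work at yaw π/2, where tool x = world +Y, tool y = world +X and tool z is down. First I turn, then fly over the smallest bottle.

servo_tool(
  motion=[
    {"wz":0.07},
    {"wz":0.14},
    {"wz":0.21},
    {"wz":0.28},
    {"wz":0.35},
    {"wz":0.42},
    {"wz":0.49},
    {"wz":0.55},
    {"wz":0.566},
    {"wz":0.566},
  ],
)

```text
schema error: expected keys wx, wy, wz, dx, dy, dz, fingers
```

servo_tool(
  motion=[
    {"dx":-0.3,"dy":0.3},
    {"dx":-0.65,"dy":0.65},
    {"dx":-0.94,"dy":1.0},
    {"dx":-0.94,"dy":1.0},
  ],
  newtons=30,
)

```text
schema error: expected keys wx, wy, wz, dx, dy, dz, fingers
```

servo_tool(
  motion=[
    {"wx":0,"wy":0,"wz":0.15,"dx":0,"dy":0,"dz":0,"fingers":-1},
    {"wx":0,"wy":0,"wz":0.3,"dx":0,"dy":0,"dz":0,"fingers":-1},
    {"wx":0,"wy":0,"wz":0.45,"dx":0,"dy":0,"dz":0,"fingers":-1},
    {"wx":0,"wy":0,"wz":0.566,"dx":0,"dy":0,"dz":0,"fingers":-1},
    {"wx":0,"wy":0,"wz":0.566,"dx":0,"dy":0,"dz":0,"fingers":-1},
    {"wx":0,"wy":0,"wz":0.566,"dx":0,"dy":0,"dz":0,"fingers":-1},
    {"wx":0,"wy":0,"wz":0.566,"dx":0,"dy":0,"dz":0,"fingers":-1},
    {"wx":0,"wy":0,"wz":0.566,"dx":0,"dy":0,"dz":0,"fingers":-1},
    {"wx":0,"wy":0,"wz":0.566,"dx":0,"dy":0,"dz":0,"fingers":-1},
    {"wx":0,"wy":0,"wz":0.566,"dx":0,"dy":0,"dz":0,"fingers":-1},
  ],
  newtons=30,
)

```text
clock: 2.9
eef_pos: [233.7, 497.9, 205.4]
eef_rot: [-3.142, 0.0, 1.574]
wrist_force: [0.4, -0.2, -0.5]
finger_gap: 94.2
finger_force: 0.0
```

servo_tool(
  motion=[
    {"wx":0,"wy":0,"wz":0,"dx":-0.3,"dy":0.3,"dz":0,"fingers":-1},
    {"wx":0,"wy":0,"wz":0,"dx":-0.6,"dy":0.65,"dz":0,"fingers":-1},
    {"wx":0,"wy":0,"wz":0,"dx":-0.94,"dy":1,"dz":0,"fingers":-1},
    {"wx":0,"wy":0,"wz":0,"dx":-0.94,"dy":1,"dz":0,"fingers":-1},
  ],
)

```text
clock: 3.3
eef_pos: [336.8, 400.8, 205.5]
eef_rot: [3.141, 0.0, 1.569]
wrist_force: [0.2, -0.7, -0.1]
finger_gap: 94.2
finger_force: 0.0
```

servo_tool(
  motion=[
    {"wx":0,"wy":0,"wz":0,"dx":-0.3,"dy":0.3,"dz":0,"fingers":-1},
    {"wx":0,"wy":0,"wz":0,"dx":-0.6,"dy":0.65,"dz":0,"fingers":-1},
    {"wx":0,"wy":0,"wz":0,"dx":-0.94,"dy":1,"dz":0,"fingers":-1},
  ],
)

```text
clock: 3.6
eef_pos: [434.3, 309.4, 205.6]
eef_rot: [3.141, -0.0, 1.574]
wrist_force: [0.8, 0.3, -0.4]
finger_gap: 93.9
finger_force: 0.0
```

servo_tool(
  motion=[
    {"wx":0,"wy":0,"wz":0,"dx":-0.3,"dy":0.3,"dz":0,"fingers":-1},
    {"wx":0,"wy":0,"wz":0,"dx":-0.6,"dy":0.65,"dz":0,"fingers":-1},
    {"wx":0,"wy":0,"wz":0,"dx":-0.94,"dy":1,"dz":0,"fingers":-1},
  ],
)

```text
clock: 3.9
eef_pos: [534.6, 215.2, 205.6]
eef_rot: [3.141, -0.0, 1.574]
wrist_force: [0.5, 0.5, 0.8]
finger_gap: 93.9
finger_force: 0.0
```

servo_tool(
  motion=[
    {"wx":0,"wy":0,"wz":0,"dx":-0.3,"dy":0.3,"dz":0,"fingers":-1},
    {"wx":0,"wy":0,"wz":0,"dx":-0.6,"dy":0.65,"dz":0,"fingers":-1},
    {"wx":0,"wy":0,"wz":0,"dx":-0.93,"dy":0.98,"dz":0,"fingers":-1},
    {"wx":0,"wy":0,"wz":0,"dx":-0.93,"dy":0.98,"dz":0,"fingers":-1},
    {"wx":0,"wy":0,"wz":0,"dx":-0.93,"dy":0.98,"dz":0,"fingers":-1},
    {"wx":0,"wy":0,"wz":0,"dx":-0.93,"dy":0.98,"dz":0,"fingers":-1},
    {"wx":0,"wy":0,"wz":0,"dx":-0.93,"dy":0.98,"dz":0,"fingers":-1},
  ],
)

```text
clock: 4.6
eef_pos: [631.1, 124.2, 205.8]
eef_rot: [3.141, -0.0, 1.573]
wrist_force: [-0.3, 0.3, 0.1]
finger_gap: 94.1
finger_force: 0.0
```

servo_tool(
  motion=[
    {"wx":0,"wy":0,"wz":0,"dx":-0.01,"dy":0.01,"dz":0.2,"fingers":-1},
    {"wx":0,"wy":0,"wz":0,"dx":-0.01,"dy":0.01,"dz":0.4,"fingers":-1},
    {"wx":0,"wy":0,"wz":0,"dx":-0.01,"dy":0.01,"dz":0.6,"fingers":-1},
    {"wx":0,"wy":0,"wz":0,"dx":-0.01,"dy":0.01,"dz":0.75,"fingers":-1},
    {"wx":0,"wy":0,"wz":0,"dx":-0.01,"dy":0.01,"dz":0.88,"fingers":-0.5},
    {"wx":0,"wy":0,"wz":0,"dx":-0.01,"dy":0.01,"dz":1,"fingers":-0.2},
    {"wx":0,"wy":0,"wz":0,"dx":-0.01,"dy":0.01,"dz":1,"fingers":0},
    {"wx":0,"wy":0,"wz":0,"dx":-0.01,"dy":0.01,"dz":1,"fingers":0},
  ],
)

```text
clock: 5.4
eef_pos: [632.9, 122.0, 105.9]
eef_rot: [3.141, -0.0, 1.571]
wrist_force: [-0.3, -0.1, 0.1]
finger_gap: 65.2
finger_force: 0.0
```

Run:
```python
from h import *
s=camera('scene');t=camera('top')
a=cv2.resize(s['image'][170:290,330:470],(560,480),interpolation=cv2.INTER_CUBIC)
cv2.imwrite('pics/g1.png',a[...,::-1])
st=read_state();print(st['eef_pos'],st['finger_gap'])
```

```text
[633.07100143 121.95058366 106.34822452] 57.49754193828526
```

View pics/g1.png

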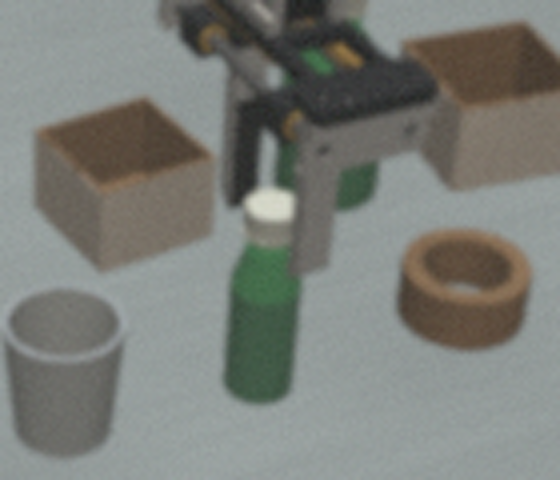

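The view shows the cap at crop (270,215), centred between the two fingertips at (235,205) and (312,270). I go down another 7 mm and close.

servo_tool(
  motion=[
    {"wx":0,"wy":0,"wz":0,"dx":0,"dy":0,"dz":0.07,"fingers":0.1},
    {"wx":0,"wy":0,"wz":0,"dx":0,"dy":0,"dz":0.07,"fingers":0.25},
    {"wx":0,"wy":0,"wz":0,"dx":0,"dy":0,"dz":0.07,"fingers":0.35},
    {"wx":0,"wy":0,"wz":0,"dx":0,"dy":0,"dz":0.07,"fingers":0.5},
    {"wx":0,"wy":0,"wz":0,"dx":0,"dy":0,"dz":0.07,"fingers":0.7},
    {"wx":0,"wy":0,"wz":0,"dx":0,"dy":0,"dz":0.07,"fingers":1},
    {"wx":0,"wy":0,"wz":0,"dx":0,"dy":0,"dz":0.07,"fingers":1},
    {"wx":0,"wy":0,"wz":0,"dx":0,"dy":0,"dz":0.07,"fingers":1},
    {"wx":0,"wy":0,"wz":0,"dx":0,"dy":0,"dz":0.07,"fingers":1},
    {"wx":0,"wy":0,"wz":0,"dx":0,"dy":0,"dz":0.07,"fingers":1},
  ],
  newtons=30,
)

```text
clock: 6.5
eef_pos: [632.7, 121.9, 98.5]
eef_rot: [-3.142, -0.0, 1.571]
wrist_force: [-0.2, 0.7, -0.5]
finger_gap: 29.3
finger_force: 30.0
```

servo_tool(
  motion=[
    {"wx":0,"wy":0,"wz":0,"dx":0,"dy":0,"dz":-0.05,"fingers":1},
    {"wx":0,"wy":0,"wz":0,"dx":0,"dy":0,"dz":-0.2,"fingers":1},
    {"wx":0,"wy":0,"wz":0,"dx":0,"dy":0,"dz":-0.4,"fingers":1},
    {"wx":0,"wy":0,"wz":0,"dx":0,"dy":0,"dz":-0.6,"fingers":1},
    {"wx":0,"wy":0,"wz":0,"dx":0,"dy":0,"dz":-0.8,"fingers":1},
  ],
)

```text
clock: 7.0
eef_pos: [632.8, 121.9, 180.7]
eef_rot: [3.14, -0.0, 1.571]
wrist_force: [0.1, -0.4, -1.8]
finger_gap: 29.2
finger_force: 30.0
```

servo_tool(
  motion=[
    {"wx":0,"wy":0,"wz":0,"dx":0,"dy":0,"dz":-0.2,"fingers":1},
    {"wx":0,"wy":0,"wz":0,"dx":0,"dy":0,"dz":-0.4,"fingers":1},
    {"wx":0,"wy":0,"wz":0,"dx":0,"dy":0,"dz":-0.6,"fingers":1},
    {"wx":0,"wy":0,"wz":0,"dx":0,"dy":0,"dz":-0.7,"fingers":1},
    {"wx":0,"wy":0,"wz":0,"dx":0,"dy":0,"dz":-0.7,"fingers":1},
  ],
)

```text
clock: 7.5
eef_pos: [633.1, 122.0, 250.6]
eef_rot: [3.138, -0.0, 1.571]
wrist_force: [0.5, 0.2, -0.9]
finger_gap: 29.1
finger_force: 30.0
```

servo_tool(
  motion=[
    {"wx":0,"wy":0,"wz":0,"dx":-0.1,"dy":-0.06,"dz":0,"fingers":1},
    {"wx":0,"wy":0,"wz":0,"dx":-0.3,"dy":-0.2,"dz":0,"fingers":1},
    {"wx":0,"wy":0,"wz":0,"dx":-0.55,"dy":-0.38,"dz":0,"fingers":1},
    {"wx":0,"wy":0,"wz":0,"dx":-0.8,"dy":-0.56,"dz":0,"fingers":1},
    {"wx":0,"wy":0,"wz":0,"dx":-1,"dy":-0.7,"dz":0,"fingers":1},
  ],
)

```text
clock: 8.0
eef_pos: [560.9, 20.2, 247.3]
eef_rot: [-3.14, 0.0, 1.57]
wrist_force: [0.4, 0.5, -1.3]
finger_gap: 29.4
finger_force: 30.0
```

servo_tool(
  motion=[
    {"wx":0,"wy":0,"wz":0,"dx":-0.25,"dy":-0.18,"dz":0,"fingers":1},
    {"wx":0,"wy":0,"wz":0,"dx":-0.5,"dy":-0.35,"dz":0,"fingers":1},
    {"wx":0,"wy":0,"wz":0,"dx":-0.75,"dy":-0.52,"dz":0,"fingers":1},
    {"wx":0,"wy":0,"wz":0,"dx":-1,"dy":-0.7,"dz":0,"fingers":1},
  ],
)

```text
clock: 8.4
eef_pos: [490.9, -79.3, 247.3]
eef_rot: [-3.14, -0.0, 1.571]
wrist_force: [-0.4, 1.0, -1.9]
finger_gap: 29.5
finger_force: 30.0
```

servo_tool(
  motion=[
    {"wx":0,"wy":0,"wz":0,"dx":-0.22,"dy":-0.15,"dz":0,"fingers":1},
    {"wx":0,"wy":0,"wz":0,"dx":-0.38,"dy":-0.26,"dz":0,"fingers":1},
    {"wx":0,"wy":0,"wz":0,"dx":-0.44,"dy":-0.3,"dz":0,"fingers":1},
    {"wx":0,"wy":0,"wz":0,"dx":-0.44,"dy":-0.3,"dz":0,"fingers":1},
    {"wx":0,"wy":0,"wz":0,"dx":-0.44,"dy":-0.3,"dz":0,"fingers":1},
    {"wx":0,"wy":0,"wz":0,"dx":-0.44,"dy":-0.3,"dz":0,"fingers":1},
  ],
)

```text
clock: 9.0
eef_pos: [462.9, -121.5, 248.2]
eef_rot: [-3.141, -0.0, 1.572]
wrist_force: [-0.4, -0.7, -2.1]
finger_gap: 29.4
finger_force: 30.0
```

servo_tool(
  motion=[
    {"wx":0,"wy":0,"wz":0,"dx":-0.01,"dy":0,"dz":0.2,"fingers":1},
    {"wx":0,"wy":0,"wz":0,"dx":-0.01,"dy":0,"dz":0.4,"fingers":1},
    {"wx":0,"wy":0,"wz":0,"dx":-0.01,"dy":0,"dz":0.6,"fingers":1},
    {"wx":0,"wy":0,"wz":0,"dx":-0.01,"dy":0,"dz":0.75,"fingers":1},
    {"wx":0,"wy":0,"wz":0,"dx":-0.01,"dy":0,"dz":0.8,"fingers":1},
    {"wx":0,"wy":0,"wz":0,"dx":-0.01,"dy":0,"dz":0.8,"fingers":1},
    {"wx":0,"wy":0,"wz":0,"dx":-0.01,"dy":0,"dz":0.8,"fingers":1},
  ],
)

```text
clock: 9.7
eef_pos: [463.1, -123.0, 169.2]
eef_rot: [3.141, 0.0, 1.571]
wrist_force: [0.2, 0.6, -1.2]
finger_gap: 29.2
finger_force: 30.0
```

```bash
cat > look.py <<'E'
from h import *
import sys
n,W,H,yo=sys.argv[1],100,100,0
st=read_state();p=st['eef_pos']
s=camera('scene');t=camera('top');out=[]
for c in(s,t):
    q=proj(c,[p[0],p[1],60]).astype(int)
    im=c['image'][max(q[1]-50,0):q[1]+40,q[0]-45:q[0]+45].copy()
    out.append(cv2.resize(im,(390,390),interpolation=cv2.INTER_CUBIC))
cv2.imwrite(f'pics/{n}.png',np.hstack(out)[...,::-1])
print(np.round(p,1),st['clock'],st['finger_gap'])
E
python3 look.py p1
```

```text
[ 463.1 -123.   169.2] 9.7 29.23264801664938
```

View pics/p1.png

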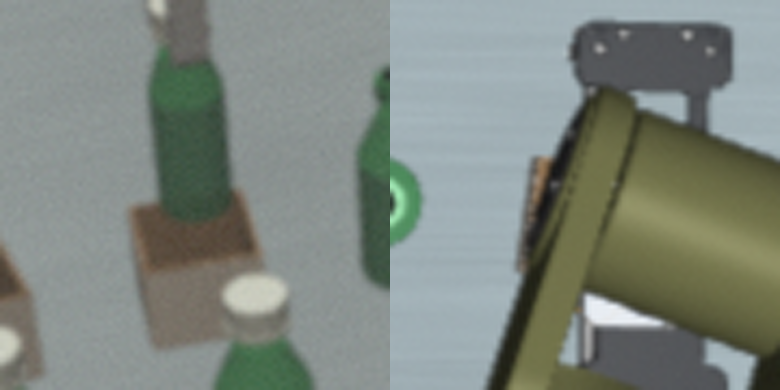

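The held bottle's base is at crop (195,207). Lowered 18 mm it would land at about (195,231), and the carton mouth centre is at (195,232), so it is aligned. Lowering.

servo_tool(
  motion=[
    {"wx":0,"wy":0,"wz":0,"dx":0,"dy":0,"dz":0.15,"fingers":1},
    {"wx":0,"wy":0,"wz":0,"dx":0,"dy":0,"dz":0.3,"fingers":1},
    {"wx":0,"wy":0,"wz":0,"dx":0,"dy":0,"dz":0.45,"fingers":1},
    {"wx":0,"wy":0,"wz":0,"dx":0,"dy":0,"dz":0.56,"fingers":1},
    {"wx":0,"wy":0,"wz":0,"dx":0,"dy":0,"dz":0.62,"fingers":1},
    {"wx":0,"wy":0,"wz":0,"dx":0,"dy":0,"dz":0.64,"fingers":1},
    {"wx":0,"wy":0,"wz":0,"dx":0,"dy":0,"dz":0.65,"fingers":1},
    {"wx":0,"wy":0,"wz":0,"dx":0,"dy":0,"dz":0.66,"fingers":1},
    {"wx":0,"wy":0,"wz":0,"dx":0,"dy":0,"dz":0.665,"fingers":1},
    {"wx":0,"wy":0,"wz":0,"dx":0,"dy":0,"dz":0.67,"fingers":1},
  ],
)

```text
clock: 10.8
eef_pos: [462.8, -123.1, 101.7]
eef_rot: [3.141, 0.0, 1.571]
wrist_force: [-0.0, -0.9, -0.7]
finger_gap: 29.0
finger_force: 30.0
```

servo_tool(
  motion=[
    {"wx":0,"wy":0,"wz":0,"dx":0,"dy":0,"dz":0.003,"fingers":1},
    {"wx":0,"wy":0,"wz":0,"dx":0,"dy":0,"dz":0.006,"fingers":1},
    {"wx":0,"wy":0,"wz":0,"dx":0,"dy":0,"dz":0.006,"fingers":1},
  ],
)

```text
clock: 11.1
eef_pos: [462.9, -123.2, 101.3]
eef_rot: [3.141, 0.0, 1.571]
wrist_force: [-1.8, -0.0, 5.3]
finger_gap: 29.4
finger_force: 30.0
```

Floor contact at 5 N. I release, rise, and move over the second bottle.

servo_tool(
  motion=[
    {"wx":0,"wy":0,"wz":0,"dx":0,"dy":0,"dz":0,"fingers":0.3},
    {"wx":0,"wy":0,"wz":0,"dx":0,"dy":0,"dz":0,"fingers":0.1},
    {"wx":0,"wy":0,"wz":0,"dx":0,"dy":0,"dz":0,"fingers":-0.1},
    {"wx":0,"wy":0,"wz":0,"dx":0,"dy":0,"dz":0,"fingers":-0.3},
    {"wx":0,"wy":0,"wz":0,"dx":0,"dy":0,"dz":0,"fingers":-0.3},
    {"wx":0,"wy":0,"wz":0,"dx":0,"dy":0,"dz":-0.2,"fingers":-0.3},
    {"wx":0,"wy":0,"wz":0,"dx":0,"dy":0,"dz":-0.5,"fingers":-0.3},
    {"wx":0,"wy":0,"wz":0,"dx":0,"dy":0,"dz":-0.8,"fingers":-0.3},
    {"wx":0,"wy":0,"wz":0,"dx":0,"dy":0,"dz":-1,"fingers":-0.3},
  ],
)

```text
clock: 12.0
eef_pos: [463.0, -123.2, 202.9]
eef_rot: [3.14, 0.001, 1.571]
wrist_force: [-0.0, 0.6, -0.1]
finger_gap: 61.2
finger_force: 0.0
```

servo_tool(
  motion=[
    {"wx":0,"wy":0,"wz":0,"dx":-0.02,"dy":0.2,"dz":0,"fingers":-0.3},
    {"wx":0,"wy":0,"wz":0,"dx":-0.05,"dy":0.5,"dz":0,"fingers":-0.3},
    {"wx":0,"wy":0,"wz":0,"dx":-0.08,"dy":0.84,"dz":0,"fingers":-0.3},
  ],
)

```text
clock: 12.3
eef_pos: [547.6, -131.2, 201.3]
eef_rot: [3.141, 0.0, 1.571]
wrist_force: [-0.3, -0.5, 1.2]
finger_gap: 60.9
finger_force: 0.0
```

servo_tool(
  motion=[
    {"wx":0,"wy":0,"wz":0,"dx":-0.03,"dy":0.35,"dz":0,"fingers":-0.3},
    {"wx":0,"wy":0,"wz":0,"dx":-0.06,"dy":0.65,"dz":0,"fingers":-0.3},
    {"wx":0,"wy":0,"wz":0,"dx":-0.07,"dy":0.84,"dz":0,"fingers":-0.3},
    {"wx":0,"wy":0,"wz":0,"dx":-0.07,"dy":0.84,"dz":0,"fingers":-0.3},
    {"wx":0,"wy":0,"wz":0,"dx":-0.07,"dy":0.84,"dz":0,"fingers":-0.3},
    {"wx":0,"wy":0,"wz":0,"dx":-0.07,"dy":0.84,"dz":0,"fingers":-0.3},
  ],
)

```text
clock: 12.9
eef_pos: [630.1, -138.1, 201.0]
eef_rot: [-3.141, -0.0, 1.571]
wrist_force: [-0.1, -0.3, -0.7]
finger_gap: 61.2
finger_force: 0.0
```

servo_tool(
  motion=[
    {"wx":0,"wy":0,"wz":0,"dx":0,"dy":0,"dz":0.2,"fingers":-0.3},
    {"wx":0,"wy":0,"wz":0,"dx":0,"dy":0,"dz":0.4,"fingers":-0.3},
    {"wx":0,"wy":0,"wz":0,"dx":0,"dy":0,"dz":0.6,"fingers":-0.3},
    {"wx":0,"wy":0,"wz":0,"dx":0,"dy":0,"dz":0.78,"fingers":-0.3},
    {"wx":0,"wy":0,"wz":0,"dx":0,"dy":0,"dz":0.9,"fingers":-0.3},
    {"wx":0,"wy":0,"wz":0,"dx":0,"dy":0,"dz":0.945,"fingers":-0.1},
    {"wx":0,"wy":0,"wz":0,"dx":0,"dy":0,"dz":0.945,"fingers":0.1},
    {"wx":0,"wy":0,"wz":0,"dx":0,"dy":0,"dz":0.945,"fingers":0.2},
    {"wx":0,"wy":0,"wz":0,"dx":0,"dy":0,"dz":0.945,"fingers":0.28},
    {"wx":0,"wy":0,"wz":0,"dx":0,"dy":0,"dz":0.945,"fingers":0.28},
  ],
)

```text
clock: 13.9
eef_pos: [630.8, -138.2, 107.0]
eef_rot: [3.141, 0.0, 1.571]
wrist_force: [-0.7, 0.6, 0.0]
finger_gap: 33.8
finger_force: 0.3
```

servo_tool(
  motion=[
    {"wx":0,"wy":0,"wz":0,"dx":0,"dy":0,"dz":0,"fingers":0.35},
    {"wx":0,"wy":0,"wz":0,"dx":0,"dy":0,"dz":0,"fingers":0.5},
    {"wx":0,"wy":0,"wz":0,"dx":0,"dy":0,"dz":0,"fingers":1},
    {"wx":0,"wy":0,"wz":0,"dx":0,"dy":0,"dz":0,"fingers":1},
    {"wx":0,"wy":0,"wz":0,"dx":0,"dy":0,"dz":0,"fingers":1},
    {"wx":0,"wy":0,"wz":0,"dx":0,"dy":0,"dz":0,"fingers":1},
  ],
  newtons=30,
)

```text
clock: 14.5
eef_pos: [630.7, -138.2, 106.6]
eef_rot: [3.141, 0.0, 1.571]
wrist_force: [-4.1, 0.1, 5.1]
finger_gap: 29.2
finger_force: 30.0
```

Run:
```python
from caps import *
s=camera('scene');p=proj(s,[463,-123,129]);c,st=cap(s,p);print(p.round(1),c.round(1),st)
r=read_state();print(r['eef_pos'].round(1),r['finger_gap'])
```

```text
[265.9 204.6] [264. 192.] [1, 1, 1]
[ 630.7 -138.2  106.6] 29.588705047393784
```

servo_tool(
  motion=[
    {"wx":0,"wy":0,"wz":0,"dx":0,"dy":0,"dz":-0.05,"fingers":1},
    {"wx":0,"wy":0,"wz":0,"dx":0,"dy":0,"dz":-0.2,"fingers":1},
    {"wx":0,"wy":0,"wz":0,"dx":0,"dy":0,"dz":-0.4,"fingers":1},
    {"wx":0,"wy":0,"wz":0,"dx":0,"dy":0,"dz":-0.6,"fingers":1},
    {"wx":0,"wy":0,"wz":0,"dx":0,"dy":0,"dz":-0.8,"fingers":1},
    {"wx":0,"wy":0,"wz":0,"dx":0,"dy":0,"dz":-0.95,"fingers":1},
    {"wx":0,"wy":0,"wz":0,"dx":0,"dy":0,"dz":-1,"fingers":1},
    {"wx":0,"wy":0,"wz":0,"dx":0,"dy":0,"dz":-1,"fingers":1},
  ],
)

```text
clock: 15.35
eef_pos: [630.8, -138.1, 206.9]
eef_rot: [3.141, 0.0, 1.571]
wrist_force: [-0.2, -0.3, -2.4]
finger_gap: 29.5
finger_force: 30.0
```

servo_tool(
  motion=[
    {"wx":0,"wy":0,"wz":0,"dx":-0.06,"dy":-0.09,"dz":0,"fingers":1},
    {"wx":0,"wy":0,"wz":0,"dx":-0.18,"dy":-0.26,"dz":0,"fingers":1},
    {"wx":0,"wy":0,"wz":0,"dx":-0.32,"dy":-0.47,"dz":0,"fingers":1},
    {"wx":0,"wy":0,"wz":0,"dx":-0.46,"dy":-0.68,"dz":0,"fingers":1},
    {"wx":0,"wy":0,"wz":0,"dx":-0.6,"dy":-0.88,"dz":0,"fingers":1},
  ],
)

```text
clock: 15.85
eef_pos: [540.8, -198.7, 205.2]
eef_rot: [-3.14, -0.001, 1.571]
wrist_force: [0.3, -0.8, -3.0]
finger_gap: 29.5
finger_force: 30.0
```

servo_tool(
  motion=[
    {"wx":0,"wy":0,"wz":0,"dx":-0.14,"dy":-0.2,"dz":0,"fingers":1},
    {"wx":0,"wy":0,"wz":0,"dx":-0.28,"dy":-0.41,"dz":0,"fingers":1},
    {"wx":0,"wy":0,"wz":0,"dx":-0.42,"dy":-0.62,"dz":0,"fingers":1},
    {"wx":0,"wy":0,"wz":0,"dx":-0.54,"dy":-0.79,"dz":0,"fingers":1},
    {"wx":0,"wy":0,"wz":0,"dx":-0.6,"dy":-0.88,"dz":0,"fingers":1},
    {"wx":0,"wy":0,"wz":0,"dx":-0.6,"dy":-0.88,"dz":0,"fingers":1},
    {"wx":0,"wy":0,"wz":0,"dx":-0.6,"dy":-0.88,"dz":0,"fingers":1},
    {"wx":0,"wy":0,"wz":0,"dx":-0.6,"dy":-0.88,"dz":0,"fingers":1},
  ],
)

```text
clock: 16.65
eef_pos: [455.1, -257.6, 206.1]
eef_rot: [-3.141, -0.0, 1.572]
wrist_force: [-0.7, 0.6, -3.0]
finger_gap: 29.5
finger_force: 30.0
```

```bash
sed -i 's/-50,0):q\[1\]+40,q\[0\]-45:q\[0\]+45/-60,0):q[1]+50,max(q[0]-55,0):q[0]+55/' look.py; python3 look.py p2
```

```text
[ 455.1 -257.6  206.1] 16.65 29.470191265205507
```

View pics/p2.png

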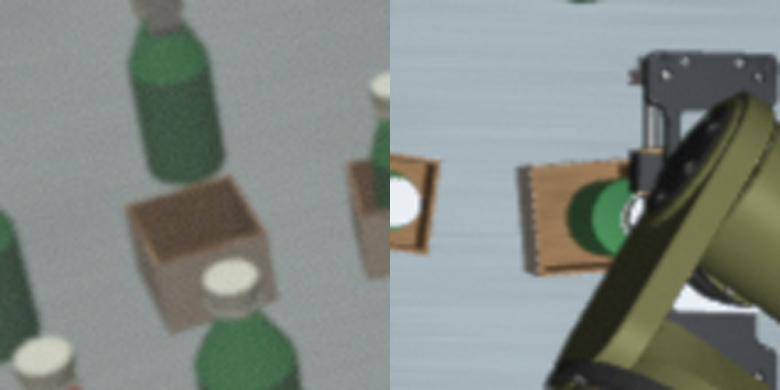

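The smallest bottle stands in its carton at the right edge. The second bottle's base is at crop (186,170) and projects along its axis to (195,220), which is the mouth centre of its carton. Lowering.

servo_tool(
  motion=[
    {"wx":0,"wy":0,"wz":0,"dx":0,"dy":0,"dz":0.15,"fingers":1},
    {"wx":0,"wy":0,"wz":0,"dx":0,"dy":0,"dz":0.32,"fingers":1},
    {"wx":0,"wy":0,"wz":0,"dx":0,"dy":0,"dz":0.5,"fingers":1},
    {"wx":0,"wy":0,"wz":0,"dx":0,"dy":0,"dz":0.66,"fingers":1},
    {"wx":0,"wy":0,"wz":0,"dx":0,"dy":0,"dz":0.8,"fingers":1},
    {"wx":0,"wy":0,"wz":0,"dx":0,"dy":0,"dz":0.88,"fingers":1},
    {"wx":0,"wy":0,"wz":0,"dx":0,"dy":0,"dz":0.92,"fingers":1},
    {"wx":0,"wy":0,"wz":0,"dx":0,"dy":0,"dz":0.94,"fingers":1},
    {"wx":0,"wy":0,"wz":0,"dx":0,"dy":0,"dz":0.95,"fingers":1},
    {"wx":0,"wy":0,"wz":0,"dx":0,"dy":0,"dz":0.955,"fingers":1},
  ],
)

```text
clock: 17.75
eef_pos: [454.9, -258.2, 111.3]
eef_rot: [3.141, 0.0, 1.571]
wrist_force: [-0.1, -0.3, -1.8]
finger_gap: 29.3
finger_force: 30.0
```

servo_tool(
  motion=[
    {"wx":0,"wy":0,"wz":0,"dx":0,"dy":0,"dz":0.005,"fingers":1},
    {"wx":0,"wy":0,"wz":0,"dx":0,"dy":0,"dz":0.009,"fingers":1},
    {"wx":0,"wy":0,"wz":0,"dx":0,"dy":0,"dz":0.012,"fingers":1},
    {"wx":0,"wy":0,"wz":0,"dx":0,"dy":0,"dz":0.012,"fingers":1},
  ],
)

```text
clock: 18.15
eef_pos: [454.7, -258.1, 109.7]
eef_rot: [3.142, 0.0, 1.571]
wrist_force: [-0.7, 0.9, -1.9]
finger_gap: 29.1
finger_force: 30.0
```

servo_tool(
  motion=[
    {"wx":0,"wy":0,"wz":0,"dx":0,"dy":0,"dz":0.004,"fingers":1},
    {"wx":0,"wy":0,"wz":0,"dx":0,"dy":0,"dz":0.006,"fingers":1},
    {"wx":0,"wy":0,"wz":0,"dx":0,"dy":0,"dz":0.006,"fingers":1},
  ],
)

```text
clock: 18.45
eef_pos: [454.8, -258.3, 109.5]
eef_rot: [3.141, 0.001, 1.571]
wrist_force: [-1.8, 0.8, 5.2]
finger_gap: 29.6
finger_force: 30.0
```

Contact. I release, rise, and move over the third bottle (the green one at y=-263).

servo_tool(
  motion=[
    {"wx":0,"wy":0,"wz":0,"dx":0,"dy":0,"dz":0,"fingers":0.3},
    {"wx":0,"wy":0,"wz":0,"dx":0,"dy":0,"dz":0,"fingers":0.1},
    {"wx":0,"wy":0,"wz":0,"dx":0,"dy":0,"dz":0,"fingers":-0.1},
    {"wx":0,"wy":0,"wz":0,"dx":0,"dy":0,"dz":0,"fingers":-0.3},
    {"wx":0,"wy":0,"wz":0,"dx":0,"dy":0,"dz":0,"fingers":-0.3},
    {"wx":0,"wy":0,"wz":0,"dx":0,"dy":0,"dz":-0.2,"fingers":-0.3},
    {"wx":0,"wy":0,"wz":0,"dx":0,"dy":0,"dz":-0.5,"fingers":-0.3},
    {"wx":0,"wy":0,"wz":0,"dx":0,"dy":0,"dz":-0.8,"fingers":-0.3},
    {"wx":0,"wy":0,"wz":0,"dx":0,"dy":0,"dz":-1,"fingers":-0.3},
    {"wx":0,"wy":0,"wz":0,"dx":0,"dy":0,"dz":-1,"fingers":-0.3},
  ],
)

```text
clock: 19.45
eef_pos: [455.5, -258.6, 211.6]
eef_rot: [3.138, 0.003, 1.571]
wrist_force: [0.2, -0.7, -0.1]
finger_gap: 61.1
finger_force: 0.0
```

servo_tool(
  motion=[
    {"wx":0,"wy":0,"wz":0,"dx":-0.01,"dy":0.2,"dz":0,"fingers":-0.3},
    {"wx":0,"wy":0,"wz":0,"dx":-0.02,"dy":0.5,"dz":0,"fingers":-0.3},
    {"wx":0,"wy":0,"wz":0,"dx":-0.03,"dy":0.88,"dz":0,"fingers":-0.3},
  ],
)

```text
clock: 19.75
eef_pos: [543.1, -261.2, 208.0]
eef_rot: [-3.141, -0.0, 1.57]
wrist_force: [-0.4, -0.8, 1.0]
finger_gap: 60.5
finger_force: 0.0
```

servo_tool(
  motion=[
    {"wx":0,"wy":0,"wz":0,"dx":-0.01,"dy":0.35,"dz":0,"fingers":-0.3},
    {"wx":0,"wy":0,"wz":0,"dx":-0.02,"dy":0.65,"dz":0,"fingers":-0.3},
    {"wx":0,"wy":0,"wz":0,"dx":-0.02,"dy":0.88,"dz":0,"fingers":-0.3},
    {"wx":0,"wy":0,"wz":0,"dx":-0.02,"dy":0.88,"dz":0,"fingers":-0.3},
    {"wx":0,"wy":0,"wz":0,"dx":-0.02,"dy":0.88,"dz":0,"fingers":-0.3},
    {"wx":0,"wy":0,"wz":0,"dx":-0.02,"dy":0.88,"dz":0,"fingers":-0.3},
  ],
)

```text
clock: 20.35
eef_pos: [629.9, -263.3, 208.6]
eef_rot: [-3.141, -0.0, 1.57]
wrist_force: [0.1, 0.4, 0.7]
finger_gap: 61.2
finger_force: 0.0
```

Run:
```python
from caps import *
s=camera('scene')
for X in ([463,-123,129],[454.8,-258.3,137],[631,-263.1,142]):
    p=proj(s,X);c,st=cap(s,p);print(p.round(1),c.round(1),st,at_z(s,c,X[2]).round(1))
```

```text
[265.9 204.6] [265.6 204.1] [12, 7, 70] [ 460.9 -122.9  129. ]
[205. 213.] [201.2 214.5] [5, 4, 16] [ 457.5 -267.2  137. ]
[220.  258.8] [219.4 258.8] [14, 9, 99] [ 630.4 -264.1  142. ]
```

servo_tool(
  motion=[
    {"wx":0,"wy":0,"wz":0,"dx":0,"dy":0.01,"dz":0.2,"fingers":-0.3},
    {"wx":0,"wy":0,"wz":0,"dx":0,"dy":0.01,"dz":0.4,"fingers":-0.3},
    {"wx":0,"wy":0,"wz":0,"dx":0,"dy":0.01,"dz":0.6,"fingers":-0.3},
    {"wx":0,"wy":0,"wz":0,"dx":0,"dy":0.01,"dz":0.78,"fingers":-0.3},
    {"wx":0,"wy":0,"wz":0,"dx":0,"dy":0.01,"dz":0.9,"fingers":-0.3},
    {"wx":0,"wy":0,"wz":0,"dx":0,"dy":0.01,"dz":0.945,"fingers":-0.1},
    {"wx":0,"wy":0,"wz":0,"dx":0,"dy":0.01,"dz":0.945,"fingers":0.1},
    {"wx":0,"wy":0,"wz":0,"dx":0,"dy":0.01,"dz":0.945,"fingers":0.2},
    {"wx":0,"wy":0,"wz":0,"dx":0,"dy":0.01,"dz":0.945,"fingers":0.28},
    {"wx":0,"wy":0,"wz":0,"dx":0,"dy":0.01,"dz":0.945,"fingers":0.28},
  ],
)

```text
clock: 21.4
eef_pos: [631.8, -263.3, 115.3]
eef_rot: [3.141, 0.0, 1.571]
wrist_force: [-0.5, 0.5, 0.7]
finger_gap: 34.0
finger_force: 0.5
```

servo_tool(
  motion=[
    {"wx":0,"wy":0,"wz":0,"dx":0,"dy":0,"dz":0,"fingers":0.35},
    {"wx":0,"wy":0,"wz":0,"dx":0,"dy":0,"dz":0,"fingers":0.5},
    {"wx":0,"wy":0,"wz":0,"dx":0,"dy":0,"dz":0,"fingers":1},
    {"wx":0,"wy":0,"wz":0,"dx":0,"dy":0,"dz":0,"fingers":1},
    {"wx":0,"wy":0,"wz":0,"dx":0,"dy":0,"dz":0,"fingers":1},
    {"wx":0,"wy":0,"wz":0,"dx":0,"dy":0,"dz":0,"fingers":1},
  ],
  newtons=35,
)

```text
clock: 22.0
eef_pos: [631.7, -263.2, 114.8]
eef_rot: [3.141, 0.0, 1.571]
wrist_force: [-3.7, 0.5, 6.1]
finger_gap: 29.1
finger_force: 35.0
```

servo_tool(
  motion=[
    {"wx":0,"wy":0,"wz":0,"dx":0,"dy":0,"dz":-0.05,"fingers":1},
    {"wx":0,"wy":0,"wz":0,"dx":0,"dy":0,"dz":-0.2,"fingers":1},
    {"wx":0,"wy":0,"wz":0,"dx":0,"dy":0,"dz":-0.4,"fingers":1},
    {"wx":0,"wy":0,"wz":0,"dx":0,"dy":0,"dz":-0.6,"fingers":1},
    {"wx":0,"wy":0,"wz":0,"dx":0,"dy":0,"dz":-0.8,"fingers":1},
  ],
)

```text
clock: 22.5
eef_pos: [631.7, -263.0, 196.1]
eef_rot: [3.141, -0.0, 1.571]
wrist_force: [-0.1, 0.9, -4.1]
finger_gap: 29.3
finger_force: 35.0
```

servo_tool(
  motion=[
    {"wx":0,"wy":0,"wz":0,"dx":0,"dy":0,"dz":-0.2,"fingers":1},
    {"wx":0,"wy":0,"wz":0,"dx":0,"dy":0,"dz":-0.4,"fingers":1},
    {"wx":0,"wy":0,"wz":0,"dx":0,"dy":0,"dz":-0.6,"fingers":1},
    {"wx":0,"wy":0,"wz":0,"dx":0,"dy":0,"dz":-0.7,"fingers":1},
    {"wx":0,"wy":0,"wz":0,"dx":0,"dy":0,"dz":-0.7,"fingers":1},
  ],
)

```text
clock: 23.0
eef_pos: [632.0, -263.2, 266.3]
eef_rot: [3.139, 0.001, 1.571]
wrist_force: [-0.7, 0.3, -4.4]
finger_gap: 29.1
finger_force: 35.0
```

servo_tool(
  motion=[
    {"wx":0,"wy":0,"wz":0,"dx":0.1,"dy":-0.04,"dz":0,"fingers":1},
    {"wx":0,"wy":0,"wz":0,"dx":0.26,"dy":-0.11,"dz":0,"fingers":1},
    {"wx":0,"wy":0,"wz":0,"dx":0.48,"dy":-0.22,"dz":0,"fingers":1},
    {"wx":0,"wy":0,"wz":0,"dx":0.72,"dy":-0.33,"dz":0,"fingers":1},
    {"wx":0,"wy":0,"wz":0,"dx":0.96,"dy":-0.44,"dz":0,"fingers":1},
  ],
)

```text
clock: 23.5
eef_pos: [586.8, -166.2, 263.2]
eef_rot: [-3.14, -0.001, 1.571]
wrist_force: [0.4, -0.2, -4.1]
finger_gap: 29.1
finger_force: 35.0
```

servo_tool(
  motion=[
    {"wx":0,"wy":0,"wz":0,"dx":0.24,"dy":-0.11,"dz":0,"fingers":1},
    {"wx":0,"wy":0,"wz":0,"dx":0.48,"dy":-0.22,"dz":0,"fingers":1},
    {"wx":0,"wy":0,"wz":0,"dx":0.72,"dy":-0.33,"dz":0,"fingers":1},
    {"wx":0,"wy":0,"wz":0,"dx":0.96,"dy":-0.44,"dz":0,"fingers":1},
  ],
)

```text
clock: 23.9
eef_pos: [542.7, -70.1, 263.5]
eef_rot: [-3.14, -0.0, 1.571]
wrist_force: [0.4, 0.6, -3.7]
finger_gap: 29.3
finger_force: 35.0
```

servo_tool(
  motion=[
    {"wx":0,"wy":0,"wz":0,"dx":0.24,"dy":-0.11,"dz":0,"fingers":1},
    {"wx":0,"wy":0,"wz":0,"dx":0.48,"dy":-0.22,"dz":0,"fingers":1},
    {"wx":0,"wy":0,"wz":0,"dx":0.72,"dy":-0.33,"dz":0,"fingers":1},
    {"wx":0,"wy":0,"wz":0,"dx":0.96,"dy":-0.44,"dz":0,"fingers":1},
  ],
)

```text
clock: 24.3
eef_pos: [498.7, 25.8, 263.6]
eef_rot: [-3.14, -0.0, 1.571]
wrist_force: [0.0, -0.2, -3.8]
finger_gap: 29.6
finger_force: 35.0
```

servo_tool(
  motion=[
    {"wx":0,"wy":0,"wz":0,"dx":0.24,"dy":-0.11,"dz":0,"fingers":1},
    {"wx":0,"wy":0,"wz":0,"dx":0.48,"dy":-0.22,"dz":0,"fingers":1},
    {"wx":0,"wy":0,"wz":0,"dx":0.7,"dy":-0.32,"dz":0,"fingers":1},
    {"wx":0,"wy":0,"wz":0,"dx":0.87,"dy":-0.39,"dz":0,"fingers":1},
    {"wx":0,"wy":0,"wz":0,"dx":0.96,"dy":-0.43,"dz":0,"fingers":1},
    {"wx":0,"wy":0,"wz":0,"dx":0.96,"dy":-0.43,"dz":0,"fingers":1},
    {"wx":0,"wy":0,"wz":0,"dx":0.96,"dy":-0.43,"dz":0,"fingers":1},
    {"wx":0,"wy":0,"wz":0,"dx":0.96,"dy":-0.43,"dz":0,"fingers":1},
  ],
)

```text
clock: 25.1
eef_pos: [456.9, 120.2, 264.3]
eef_rot: [-3.141, 0.0, 1.57]
wrist_force: [-0.1, -0.1, -4.0]
finger_gap: 29.5
finger_force: 35.0
```

```bash
python3 look.py p3
```

```text
[456.9 120.2 264.3] 25.1 29.53703656480868
```

View pics/p3.png

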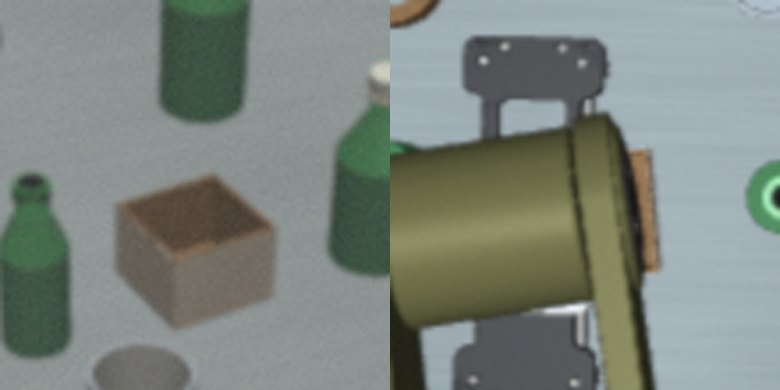

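The third bottle's base is at crop (201,103) and projects along its axis to about (196,217). The carton mouth centre is (195,217), so it is aligned. Lowering.

servo_tool(
  motion=[
    {"wx":0,"wy":0,"wz":0,"dx":0,"dy":0,"dz":0.15,"fingers":1},
    {"wx":0,"wy":0,"wz":0,"dx":0,"dy":0,"dz":0.35,"fingers":1},
    {"wx":0,"wy":0,"wz":0,"dx":0,"dy":0,"dz":0.5,"fingers":1},
    {"wx":0,"wy":0,"wz":0,"dx":0,"dy":0,"dz":0.6,"fingers":1},
    {"wx":0,"wy":0,"wz":0,"dx":0,"dy":0,"dz":0.7,"fingers":1},
  ],
)

```text
clock: 25.7
eef_pos: [456.9, 120.6, 194.2]
eef_rot: [3.141, -0.0, 1.57]
wrist_force: [0.1, 0.4, -3.3]
finger_gap: 29.5
finger_force: 35.0
```

servo_tool(
  motion=[
    {"wx":0,"wy":0,"wz":0,"dx":0,"dy":0,"dz":0.15,"fingers":1},
    {"wx":0,"wy":0,"wz":0,"dx":0,"dy":0,"dz":0.3,"fingers":1},
    {"wx":0,"wy":0,"wz":0,"dx":0,"dy":0,"dz":0.45,"fingers":1},
    {"wx":0,"wy":0,"wz":0,"dx":0,"dy":0,"dz":0.57,"fingers":1},
    {"wx":0,"wy":0,"wz":0,"dx":0,"dy":0,"dz":0.66,"fingers":1},
    {"wx":0,"wy":0,"wz":0,"dx":0,"dy":0,"dz":0.71,"fingers":1},
    {"wx":0,"wy":0,"wz":0,"dx":0,"dy":0,"dz":0.74,"fingers":1},
    {"wx":0,"wy":0,"wz":0,"dx":0,"dy":0,"dz":0.75,"fingers":1},
    {"wx":0,"wy":0,"wz":0,"dx":0,"dy":0,"dz":0.75,"fingers":1},
  ],
)

```text
clock: 26.6
eef_pos: [456.8, 120.9, 119.8]
eef_rot: [3.141, -0.0, 1.571]
wrist_force: [-0.2, 0.6, -3.5]
finger_gap: 28.9
finger_force: 35.0
```

servo_tool(
  motion=[
    {"wx":0,"wy":0,"wz":0,"dx":0,"dy":0,"dz":0.006,"fingers":1},
    {"wx":0,"wy":0,"wz":0,"dx":0,"dy":0,"dz":0.012,"fingers":1},
    {"wx":0,"wy":0,"wz":0,"dx":0,"dy":0,"dz":0.017,"fingers":1},
    {"wx":0,"wy":0,"wz":0,"dx":0,"dy":0,"dz":0.02,"fingers":1},
    {"wx":0,"wy":0,"wz":0,"dx":0,"dy":0,"dz":0.02,"fingers":1},
  ],
)

```text
clock: 27.1
eef_pos: [456.8, 120.9, 117.8]
eef_rot: [3.141, -0.0, 1.571]
wrist_force: [-0.9, 1.3, -0.6]
finger_gap: 29.4
finger_force: 35.0
```

servo_tool(
  motion=[
    {"wx":0,"wy":0,"wz":0,"dx":0,"dy":0,"dz":0.003,"fingers":1},
    {"wx":0,"wy":0,"wz":0,"dx":0,"dy":0,"dz":0.005,"fingers":1},
    {"wx":0,"wy":0,"wz":0,"dx":0,"dy":0,"dz":0.005,"fingers":1},
  ],
)

```text
clock: 27.4
eef_pos: [456.9, 121.0, 117.7]
eef_rot: [3.141, -0.0, 1.571]
wrist_force: [-1.7, -0.2, 6.6]
finger_gap: 29.4
finger_force: 35.0
```

Contact. I release, rise, and move over the largest bottle.

servo_tool(
  motion=[
    {"wx":0,"wy":0,"wz":0,"dx":0,"dy":0,"dz":0,"fingers":0.3},
    {"wx":0,"wy":0,"wz":0,"dx":0,"dy":0,"dz":0,"fingers":0.1},
    {"wx":0,"wy":0,"wz":0,"dx":0,"dy":0,"dz":0,"fingers":-0.1},
    {"wx":0,"wy":0,"wz":0,"dx":0,"dy":0,"dz":0,"fingers":-0.3},
    {"wx":0,"wy":0,"wz":0,"dx":0,"dy":0,"dz":0,"fingers":-0.3},
    {"wx":0,"wy":0,"wz":0,"dx":0,"dy":0,"dz":-0.2,"fingers":-0.3},
    {"wx":0,"wy":0,"wz":0,"dx":0,"dy":0,"dz":-0.5,"fingers":-0.3},
    {"wx":0,"wy":0,"wz":0,"dx":0,"dy":0,"dz":-0.8,"fingers":-0.3},
    {"wx":0,"wy":0,"wz":0,"dx":0,"dy":0,"dz":-1,"fingers":-0.3},
    {"wx":0,"wy":0,"wz":0,"dx":0,"dy":0,"dz":-1,"fingers":-0.3},
  ],
)

```text
clock: 28.4
eef_pos: [457.6, 121.1, 219.5]
eef_rot: [3.137, -0.001, 1.571]
wrist_force: [-0.8, 0.5, -0.6]
finger_gap: 61.1
finger_force: 0.0
```

servo_tool(
  motion=[
    {"wx":0,"wy":0,"wz":0,"dx":0.2,"dy":0.02,"dz":0,"fingers":-0.3},
    {"wx":0,"wy":0,"wz":0,"dx":0.45,"dy":0.04,"dz":0,"fingers":-0.3},
    {"wx":0,"wy":0,"wz":0,"dx":0.69,"dy":0.06,"dz":0,"fingers":-0.3},
  ],
)

```text
clock: 28.7
eef_pos: [462.4, 190.6, 215.9]
eef_rot: [-3.14, 0.0, 1.57]
wrist_force: [0.3, 0.2, -0.1]
finger_gap: 61.0
finger_force: 0.0
```

servo_tool(
  motion=[
    {"wx":0,"wy":0,"wz":0,"dx":0.3,"dy":0.03,"dz":0,"fingers":-0.3},
    {"wx":0,"wy":0,"wz":0,"dx":0.55,"dy":0.05,"dz":0,"fingers":-0.3},
    {"wx":0,"wy":0,"wz":0,"dx":0.68,"dy":0.07,"dz":0,"fingers":-0.3},
    {"wx":0,"wy":0,"wz":0,"dx":0.68,"dy":0.07,"dz":0,"fingers":-0.3},
    {"wx":0,"wy":0,"wz":0,"dx":0.68,"dy":0.07,"dz":0,"fingers":-0.3},
    {"wx":0,"wy":0,"wz":0,"dx":0.68,"dy":0.07,"dz":0,"fingers":-0.3},
  ],
)

```text
clock: 29.3
eef_pos: [469.7, 256.9, 216.9]
eef_rot: [-3.141, 0.0, 1.57]
wrist_force: [0.8, 0.1, 0.2]
finger_gap: 61.0
finger_force: 0.0
```

Run:
```python
from caps import *
s=camera('scene')
for X in ([463,-123,129],[454.8,-258.3,137],[456.9,121,145],[470,258,150]):
    p=proj(s,X);c,st=cap(s,p);print(p.round(1),c.round(1),st,at_z(s,c,X[2]).round(1))
```

```text
[265.9 204.6] [265.6 204. ] [12, 7, 70] [ 460.6 -122.8  129. ]
[205. 213.] [204.3 212.7] [14, 8, 77] [ 453.3 -259.6  137. ]
[363.2 175.6] [362.8 175.2] [12, 6, 57] [454.9 120.7 145. ]
[416.8 165.1] [415.9 164.7] [11, 6, 54] [467.4 257.2 150. ]
```

All three packed caps sit where they were set. Picking the largest.

servo_tool(
  motion=[
    {"wx":0,"wy":0,"wz":0,"dx":0.01,"dy":0,"dz":0.2,"fingers":-0.3},
    {"wx":0,"wy":0,"wz":0,"dx":0.01,"dy":0,"dz":0.4,"fingers":-0.3},
    {"wx":0,"wy":0,"wz":0,"dx":0.01,"dy":0,"dz":0.6,"fingers":-0.3},
    {"wx":0,"wy":0,"wz":0,"dx":0.01,"dy":0,"dz":0.78,"fingers":-0.3},
    {"wx":0,"wy":0,"wz":0,"dx":0.01,"dy":0,"dz":0.9,"fingers":-0.3},
    {"wx":0,"wy":0,"wz":0,"dx":0.01,"dy":0,"dz":0.945,"fingers":-0.1},
    {"wx":0,"wy":0,"wz":0,"dx":0.01,"dy":0,"dz":0.945,"fingers":0.1},
    {"wx":0,"wy":0,"wz":0,"dx":0.01,"dy":0,"dz":0.945,"fingers":0.2},
    {"wx":0,"wy":0,"wz":0,"dx":0.01,"dy":0,"dz":0.945,"fingers":0.28},
    {"wx":0,"wy":0,"wz":0,"dx":0.01,"dy":0,"dz":0.945,"fingers":0.28},
  ],
)

```text
clock: 30.35
eef_pos: [469.7, 259.0, 123.1]
eef_rot: [3.141, -0.0, 1.571]
wrist_force: [-0.9, 0.1, -0.1]
finger_gap: 34.2
finger_force: 0.7
```

servo_tool(
  motion=[
    {"wx":0,"wy":0,"wz":0,"dx":0,"dy":0,"dz":0,"fingers":0.35},
    {"wx":0,"wy":0,"wz":0,"dx":0,"dy":0,"dz":0,"fingers":0.5},
    {"wx":0,"wy":0,"wz":0,"dx":0,"dy":0,"dz":0,"fingers":1},
    {"wx":0,"wy":0,"wz":0,"dx":0,"dy":0,"dz":0,"fingers":1},
    {"wx":0,"wy":0,"wz":0,"dx":0,"dy":0,"dz":0,"fingers":1},
    {"wx":0,"wy":0,"wz":0,"dx":0,"dy":0,"dz":0,"fingers":1},
  ],
  newtons=40,
)

```text
clock: 30.95
eef_pos: [469.7, 259.0, 122.8]
eef_rot: [3.142, -0.0, 1.571]
wrist_force: [-3.3, 0.4, 5.9]
finger_gap: 29.0
finger_force: 40.0
```

servo_tool(
  motion=[
    {"wx":0,"wy":0,"wz":0,"dx":0,"dy":0,"dz":-0.05,"fingers":1},
    {"wx":0,"wy":0,"wz":0,"dx":0,"dy":0,"dz":-0.18,"fingers":1},
    {"wx":0,"wy":0,"wz":0,"dx":0,"dy":0,"dz":-0.35,"fingers":1},
    {"wx":0,"wy":0,"wz":0,"dx":0,"dy":0,"dz":-0.53,"fingers":1},
    {"wx":0,"wy":0,"wz":0,"dx":0,"dy":0,"dz":-0.71,"fingers":1},
    {"wx":0,"wy":0,"wz":0,"dx":0,"dy":0,"dz":-0.88,"fingers":1},
    {"wx":0,"wy":0,"wz":0,"dx":0,"dy":0,"dz":-1,"fingers":1},
    {"wx":0,"wy":0,"wz":0,"dx":0,"dy":0,"dz":-1,"fingers":1},
  ],
)

```text
clock: 31.75
eef_pos: [470.2, 259.1, 224.3]
eef_rot: [3.139, -0.001, 1.571]
wrist_force: [-1.0, 0.0, -5.2]
finger_gap: 28.9
finger_force: 40.0
```

servo_tool(
  motion=[
    {"wx":0,"wy":0,"wz":0,"dx":0.08,"dy":0,"dz":0,"fingers":1},
    {"wx":0,"wy":0,"wz":0,"dx":0.24,"dy":0,"dz":0,"fingers":1},
    {"wx":0,"wy":0,"wz":0,"dx":0.42,"dy":0,"dz":0,"fingers":1},
    {"wx":0,"wy":0,"wz":0,"dx":0.6,"dy":0,"dz":0,"fingers":1},
  ],
)

```text
clock: 32.15
eef_pos: [469.4, 320.8, 221.9]
eef_rot: [-3.141, 0.0, 1.571]
wrist_force: [0.5, -0.1, -5.4]
finger_gap: 29.4
finger_force: 40.0
```

servo_tool(
  motion=[
    {"wx":0,"wy":0,"wz":0,"dx":0.18,"dy":0,"dz":0,"fingers":1},
    {"wx":0,"wy":0,"wz":0,"dx":0.36,"dy":0,"dz":0,"fingers":1},
    {"wx":0,"wy":0,"wz":0,"dx":0.52,"dy":0,"dz":0,"fingers":1},
    {"wx":0,"wy":0,"wz":0,"dx":0.61,"dy":0,"dz":0,"fingers":1},
    {"wx":0,"wy":0,"wz":0,"dx":0.61,"dy":0,"dz":0,"fingers":1},
    {"wx":0,"wy":0,"wz":0,"dx":0.61,"dy":0,"dz":0,"fingers":1},
    {"wx":0,"wy":0,"wz":0,"dx":0.61,"dy":0,"dz":0,"fingers":1},
  ],
)

```text
clock: 32.85
eef_pos: [469.7, 379.4, 222.6]
eef_rot: [-3.142, 0.0, 1.57]
wrist_force: [0.5, -0.1, -4.8]
finger_gap: 29.0
finger_force: 40.0
```

```bash
python3 look.py p4
```

```text
[469.7 379.4 222.6] 32.85 28.969161123558454
```

View pics/p4.png

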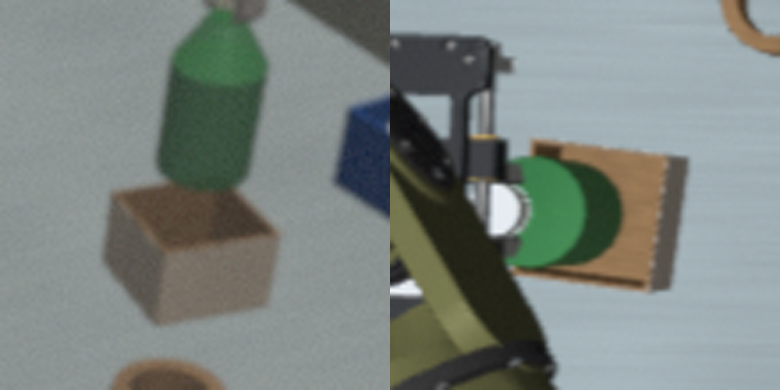

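The largest bottle's base is at crop (203,172) and projects to (196,212), equal to the carton mouth centre. Lowering.

servo_tool(
  motion=[
    {"wx":0,"wy":0,"wz":0,"dx":0,"dy":0,"dz":0.15,"fingers":1},
    {"wx":0,"wy":0,"wz":0,"dx":0,"dy":0,"dz":0.32,"fingers":1},
    {"wx":0,"wy":0,"wz":0,"dx":0,"dy":0,"dz":0.5,"fingers":1},
    {"wx":0,"wy":0,"wz":0,"dx":0,"dy":0,"dz":0.66,"fingers":1},
    {"wx":0,"wy":0,"wz":0,"dx":0,"dy":0,"dz":0.8,"fingers":1},
    {"wx":0,"wy":0,"wz":0,"dx":0,"dy":0,"dz":0.88,"fingers":1},
    {"wx":0,"wy":0,"wz":0,"dx":0,"dy":0,"dz":0.92,"fingers":1},
    {"wx":0,"wy":0,"wz":0,"dx":0,"dy":0,"dz":0.94,"fingers":1},
    {"wx":0,"wy":0,"wz":0,"dx":0,"dy":0,"dz":0.95,"fingers":1},
    {"wx":0,"wy":0,"wz":0,"dx":0,"dy":0,"dz":0.95,"fingers":1},
  ],
)

```text
clock: 33.95
eef_pos: [469.8, 380.0, 128.0]
eef_rot: [3.141, -0.0, 1.571]
wrist_force: [-0.2, -0.2, -5.4]
finger_gap: 28.9
finger_force: 40.0
```

servo_tool(
  motion=[
    {"wx":0,"wy":0,"wz":0,"dx":0,"dy":0,"dz":0.006,"fingers":1},
    {"wx":0,"wy":0,"wz":0,"dx":0,"dy":0,"dz":0.012,"fingers":1},
    {"wx":0,"wy":0,"wz":0,"dx":0,"dy":0,"dz":0.016,"fingers":1},
    {"wx":0,"wy":0,"wz":0,"dx":0,"dy":0,"dz":0.016,"fingers":1},
  ],
)

```text
clock: 34.35
eef_pos: [469.7, 379.9, 125.9]
eef_rot: [3.142, 0.0, 1.571]
wrist_force: [0.2, -0.1, -5.4]
finger_gap: 29.2
finger_force: 40.0
```

servo_tool(
  motion=[
    {"wx":0,"wy":0,"wz":0,"dx":0,"dy":0,"dz":0.004,"fingers":1},
    {"wx":0,"wy":0,"wz":0,"dx":0,"dy":0,"dz":0.008,"fingers":1},
    {"wx":0,"wy":0,"wz":0,"dx":0,"dy":0,"dz":0.008,"fingers":1},
  ],
)

```text
clock: 34.65
eef_pos: [469.8, 380.1, 125.8]
eef_rot: [3.141, -0.001, 1.571]
wrist_force: [-1.0, -0.7, 3.2]
finger_gap: 29.1
finger_force: 40.0
```

Contact. I release, rise clear, and inspect.

servo_tool(
  motion=[
    {"wx":0,"wy":0,"wz":0,"dx":0,"dy":0,"dz":0,"fingers":0.3},
    {"wx":0,"wy":0,"wz":0,"dx":0,"dy":0,"dz":0,"fingers":0.1},
    {"wx":0,"wy":0,"wz":0,"dx":0,"dy":0,"dz":0,"fingers":-0.1},
    {"wx":0,"wy":0,"wz":0,"dx":0,"dy":0,"dz":0,"fingers":-0.3},
    {"wx":0,"wy":0,"wz":0,"dx":0,"dy":0,"dz":0,"fingers":-0.3},
    {"wx":0,"wy":0,"wz":0,"dx":0,"dy":0,"dz":-0.2,"fingers":-0.3},
    {"wx":0,"wy":0,"wz":0,"dx":0,"dy":0,"dz":-0.5,"fingers":-0.3},
    {"wx":0,"wy":0,"wz":0,"dx":0,"dy":0,"dz":-0.8,"fingers":-0.3},
    {"wx":0,"wy":0,"wz":0,"dx":0,"dy":0,"dz":-1,"fingers":-0.3},
    {"wx":0,"wy":0,"wz":0,"dx":0,"dy":0,"dz":-1,"fingers":-0.3},
  ],
)

```text
clock: 35.65
eef_pos: [470.4, 380.4, 228.1]
eef_rot: [3.137, -0.003, 1.571]
wrist_force: [-1.0, 0.3, -0.5]
finger_gap: 61.1
finger_force: 0.0
```

servo_tool(
  motion=[
    {"wx":0,"wy":0,"wz":0,"dx":0.2,"dy":-0.2,"dz":0,"fingers":-0.3},
    {"wx":0,"wy":0,"wz":0,"dx":0.5,"dy":-0.5,"dz":0,"fingers":-0.3},
    {"wx":0,"wy":0,"wz":0,"dx":0.8,"dy":-0.8,"dz":0,"fingers":-0.3},
    {"wx":0,"wy":0,"wz":0,"dx":0.8,"dy":-1,"dz":0,"fingers":-0.3},
    {"wx":0,"wy":0,"wz":0,"dx":0.8,"dy":-1,"dz":0,"fingers":-0.3},
    {"wx":0,"wy":0,"wz":0,"dx":0.8,"dy":-1,"dz":0,"fingers":-0.3},
  ],
)

```text
clock: 36.25
eef_pos: [369.7, 459.7, 224.3]
eef_rot: [-3.141, 0.001, 1.571]
wrist_force: [0.3, 0.1, 0.1]
finger_gap: 61.3
finger_force: 0.0
```

Run:
```python
from caps import *
s=camera('scene');t=camera('top')
out=[cv2.resize(c['image'][a:a+230,b:b+390],(780,460))[:300] for c,a,b in((s,150,120),(t,180,120))]
cv2.imwrite('pics/end.png',np.vstack([cv2.resize(s['image'][140:340,110:500],(585,300)),cv2.resize(t['image'][180:320,130:520],(585,210))])[...,::-1])
for X in ([463,-123,129],[454.8,-258.3,137],[456.9,121,145],[469.8,379.5,153]):
    p=proj(s,X);c,_=cap(s,p);q=proj(t,X);d,_=cap(t,q);print(p.round(1),c.round(1),q.round(1),d.round(1),tri(s,c,t,d)[0].round(1))
print(read_state()['eef_pos'])
```

```text
[265.9 204.6] [265.6 204.1] [379.1 285.4] [378.2 285.5] [ 462.3 -122.1  129.7]
[205. 213.] [204.2 212.7] [440.9 290.6] [440.4 290.8] [ 454.  -258.5  137. ]
[363.2 175.6] [362.7 175.2] [268.3 285.8] [267.9 286.1] [456.1 120.9 145.7]
[459.5 154.7] [458.6 154.3] [149.5 277.3] [149.4 277. ] [469.8 378.1 154.7]
[370.46989897 459.4127066  224.58270011]
```

View pics/end.png

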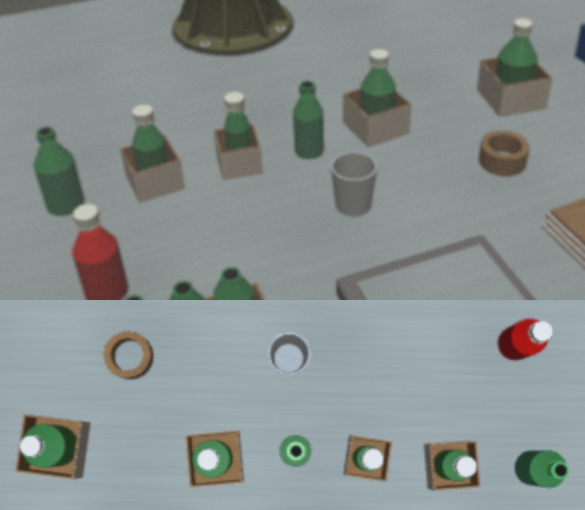

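The picture shows all four capped green bottles upright in their cartons, at top-strip pixels (30,445), (208,460), (372,458) and (465,466). The cap heights come out at floor + 3 mm. The open bottles and the red one are untouched. Handing in.

```bash
python3 -c "
from cell import *
print(sign_off())"
```

```text
the job is handed in; nothing more can be done
None
```

I packed all four capped bottles upright in their matching cartons, smallest to largest, and handed the job in at about 36 s; the two open bottles and the red look-alike were not moved.

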